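# Slide a stock bin home past its spring catch

## Robot

A 6-joint arm with a two-finger parallel gripper is mounted at the origin on the work surface. World frame = base frame: x ahead of the robot, y to its left, z up, the work surface at z = 0. Lengths are in mm, angles in degrees, forces in N, time in s.
With the tool pointing down it reaches from about 300 to 850 mm from the base axis. Payload 4.2 kg.
Tool frame: the origin (TCP) lies between the finger pads; the fingertips stand 22 mm ahead of it and the grasp point (between the pads) lies 3 mm ahead of it; z points along the fingers, y is the direction in which the jaws open and shut (so a half turn about z gives the same grasp; the last joint's range is limited). The gripper opens to 91 mm and grips with 3 to 60 N. Pads are 32 mm wide; open, the fingers measure 118 mm over their backs; the gripper's body (76 mm by 178 mm) begins 60 mm behind the grasp point.
Start: joints at [-77.063, 18.312, 89.639, -0, 72.044, -1.146], TCP at [139.919, -557.734, 203.176] pointing down, gripper open.
Joint ranges: [-177.97, 177.97], [-48.28, 115.42], [12.27, 149.76], [-77.06, 257.06], [2.81, 150.46], [-146.56, 146.56]. Speed limits (degrees/s): [147.25, 147.25, 180, 180, 180, 180].

## Interface

Orientations are given as [roll, pitch, yaw] about the fixed x, y, z axes, in that order (R = Rz(yaw) Ry(pitch) Rx(roll)).
In Python, from workcell import * gives the robot as it stands.
- The arm moves only by the shell command python3 -m jog 'ROWS' [OPENING] [FORCE]. ROWS is text: rows parted by semicolons, each of 6 numbers parted by spaces: the shift along the tool's x, y, z in units of 0.5 m (1.0 is 0.5 m), then the turn, a rotation vector about the tool's x, y, z in units of pi/2 rad (1.0 is pi/2 rad). A call has 1 to 20 rows; each row is the pose to reach, as a shift and turn from the pose measured when the call began, along the tool's axes at that moment; what a row does not reach only later rows make up. A row lasts 1/12 s, in which the tool goes at most 41.7 mm and 7.16 degrees, less where a joint would pass 70% of its speed; a pose out of reach is approached as far as the arm can. A call with a number of a shift or a turn outside -1 to 1 is refused whole. A call with a gripper value outside its range is refused whole. OPENING is the opening, from -1 (shut) to 1 (fully open), set as the call begins (- or left out, the last holds). The fingers move at their own pace and stop on an object; FORCE is the grip in N (left out, the last holds). Time passes only in rows, so rows that repeat a pose let the fingers close. It gives the time, the measured TCP pose, the force and the opening at its end, in the units of the state.
- state(): the state, without advancing time (a new reading comes with each control period).
- grab_frame(name): name is "side" or "top" or "wrist"; returns the picture (420x560x3 uint8, red, green, blue); there is no depth.
- calibration(name): a dict with "mtx" (3x3 intrinsics, pixels), "rvec" (rotation vector, rad) and "tvec" (3), from world to camera coordinates, as OpenCV has them. Camera axes: x right, y down, z forward; pixel columns grow to the right and rows downward; lengths in mm; the calibration is good to about 2 mm. A picture is of the moment at which its call begins: read the wrist's pose just before it. calibration takes no time and is no camera call; for the wrist camera it gives the pose at the moment of the call.
- job_done(): hands the job in, once; it reports no verdict.
Trained networks look in the newest picture that a camera, given by its name, has taken for a name from the list of things; names that differ only in an ending like _2 or _b are one class to them, and where a whole thing is asked for, a point or a joint stands for the part that bears it (a point fixed in the world has none). Each returns a list of dicts, best first, with "confidence" (0 to 1); they miss things now and then, are a little off and sometimes report something else, mostly with a low value. They report only what shows in the picture. A call takes as long as a camera call. They do not tell look-alikes from the thing itself.
- spot_in(query, camera): "rect" ([left, top, right, bottom] in pixels, round what is visible of it).
- tip_of(query, camera): "location" ([column, row] in pixels: a listed point, or the origin of a listed thing).
The state is a dict: "time_s": time; "qpos": joint angles; "qvel": joint speeds; "effort": joint torques, N m; "ee_pos": TCP position; "ee_rot": TCP orientation; "force": force on the tool from outside, world axes, zero at the start; "torque": the same for the moment, N m; "gripper_width": finger opening in mm.
Only numpy, scipy, OpenCV 4.12 (cv2) and the standard library are available. Lean on these libraries where they do the work, as an engineer would, in place of code of your own. Each camera call takes 0.05 s, during which the arm holds its last target. There are 200 camera calls.

## Task

With the fingertips, press the long spring plate in the floor of the metal dock down behind the medicine bin and, keeping it down, push the bin along the lane so that it slides over the lowered catch teeth until it is fully home against the end stop. Then let the plate go so that it springs up and the teeth lock the bin in from behind. Only push the bin, do not lift it, and leave the bottle, the jar and the carton standing where they are.

Things in the scene. Friction and masses are not known exactly. Their poses are not given: they have to be found in the camera images.
- dock: Metal dock fixed to the worktop, 347 x 150 mm: a straight lane in which the bin slides towards the dock's +x. Origin: on the worktop, on the lane's centre line, level with the rear (-x) face of the catch teeth; y across to the left, z up. Spans x -215 to +132 mm. Open at the -x end and from above.
- lane (a point): Centre of the lane's open entry (dock x -215, y 0), at the height of the two ledges that carry the bin, 24 mm above the worktop; each ledge runs from y 50 to 66 mm either side. Side guides have inner faces 65 mm either side; lips over them reach in to 57 mm, underside 30.5 and top 34.5 mm above the worktop.
- end_stop (a point): Middle of the top edge of the end stop's inner face, at dock x +122 mm; an upright bar 45 mm high across the lane's far end.
- plate (a joint): Spring plate in the lane's floor, between the ledges: flat steel tread, 88 mm wide, dock x -205 to +8 mm, top 22 mm above the worktop when up. Goes straight down as a whole; value = how far (m): 0 up, 0.014 fully down (top at 8 mm). Spring: about 4 N when up, 7 N at full depth. Press the bare part behind the bin and slide along it.
- tread (a point): Point on top of the spring plate, on its centre line, 25 mm from its rear end: dock x -180, y 0; goes down with the plate.
- teeth (a point): Midway between the plate's two catch teeth, at their tops and rear faces. Each is 8 mm long (dock x 0 to +8), at y 36 to 44 mm either side: 72 mm free between them for the fingers. Tops 33 mm above the worktop when up, 9 mm over the bin's underside, so the bin passes only with the plate pressed more than 9 mm; a bin over them also keeps the plate from rising.
- bin: Loose black stock bin full of flat medicine packs, 110 long (along the lane) x 108 wide x 38 mm high, with foot flanges 126 mm wide, 4 mm thick under the dock's lips; 0.25 to 0.5 kg. Origin: centre of the underside, x as the dock's; rear wall at x -55, front +55 mm. Starts 8 to 40 mm short of the teeth. Home: origin at dock x +67, rear wall 4 mm past the teeth.
- bottle: Bystander: amber bottle, 48 mm across, 85 mm high, standing beside the dock; origin under its centre.
- jar: Bystander: white jar, 54 mm across, 65 mm high, standing beside the dock; origin under its centre.
- carton: Bystander: upright medicine carton, 46 x 36 x 75 mm, standing beside the dock; origin under its centre.
Not all that is in view belongs to the job. There is more than one size of the bin; the one meant has the size given above.

How it is judged:
By the outcome, as a careful person would: the job done as asked, in the order asked, and still so for the second after the job is handed in, with the robot touching nothing.
It also fails if it takes over 45 s, if anything falls off the work surface, if the arm or the gripper's body presses on something with over 40 N, if the wrist force passes 120 N, or if a joint passes its speed limit or range.

## Working session

There is one attempt and no reset: what is moved stays moved. The work goes in short steps, Python scripts to look and compute and a shell command to move; the robot and the scene stay as the last step left them, time stands still between calls to the robot, and variables do not carry over. Pictures are saved under pics/ and viewed, about 8 in all and at most 12, crops included, and the job is handed in when it is done.

```bash
mkdir -p pics; ls; cat > h.py <<'E'
from workcell import *
import numpy as np, cv2
def ray(name,px):
    c=calibration(name);K=np.array(c["mtx"],float);R=cv2.Rodrigues(np.array(c["rvec"],float))[0];t=np.array(c["tvec"],float).ravel()
    d=R.T@np.linalg.inv(K)@np.array([px[0],px[1],1.]);return -R.T@t,d
def at_z(name,px,z):
    o,d=ray(name,px);return o+d*(z-o[2])/d[2]
def proj(name,P):
    c=calibration(name);return cv2.projectPoints(np.array(P,float).reshape(-1,1,3),np.array(c["rvec"],float),np.array(c["tvec"],float),np.array(c["mtx"],float),None)[0].reshape(-1,2)
E
python3 - <<'E'
from h import *
s=state();print(s['time_s'],s['ee_pos'],s['ee_rot'])
zs=dict(lane=24,end_stop=45,tread=22,teeth=33,bin=24,bottle=0,jar=0,carton=0,dock=0)
for n in("top","side"):
    im=grab_frame(n);cv2.imwrite(f"pics/{n}.png",cv2.cvtColor(im,cv2.COLOR_RGB2BGR))
    for q,z in zs.items():
        for r in tip_of(q,n)[:3]:
            print(n,q,round(r['confidence'],2),np.round(r['location']),np.round(at_z(n,r['location'],z)[:2]))
E
```

```text
pics
0.0 [ 139.80719868 -557.1931784   202.32797137] [-1.79899938e+02 -2.61601807e-03  1.40837336e+01]
top lane 0.69 [419. 246.] [ 495. -246.]
top end_stop 0.86 [271. 199.] [591.  66.]
top tread 0.65 [405. 244.] [ 501. -218.]
top teeth 0.64 [322. 220.] [549. -41.]
top bin 0.75 [228. 108.] [798. 164.]
top bin 0.72 [353. 224.] [ 543. -109.]
top bin 0.6 [182. 221.] [547. 257.]
top bottle 0.8 [357. 298.] [ 386. -117.]
top jar 0.79 [281. 280.] [423.  44.]
top carton 0.86 [346. 158.] [691. -97.]
top dock 0.62 [322. 217.] [560. -44.]
side lane 0.72 [376. 183.] [ 498. -244.]
side end_stop 0.93 [263. 233.] [589.  73.]
side end_stop 0.65 [309. 229.] [520.   4.]
side tread 0.89 [365. 190.] [ 507. -210.]
side tread 0.19 [327. 207.] [ 542. -102.]
side teeth 0.91 [306. 215.] [558. -40.]
side bin 0.95 [213. 312.] [545. 275.]
side bin 0.76 [161. 233.] [773. 189.]
side bin 0.71 [326. 209.] [540. -94.]
side bottle 0.68 [385. 245.] [389. -96.]
side jar 0.96 [338. 282.] [413.  54.]
side carton 0.68 [274. 192.] [685. -92.]
side dock 0.7 [308. 228.] [551. -39.]
```

View pics/top.png

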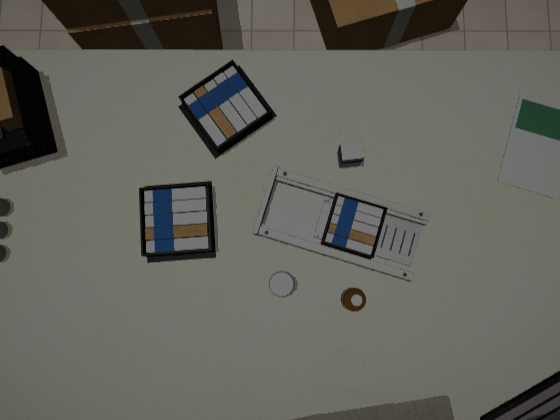

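View pics/side.png

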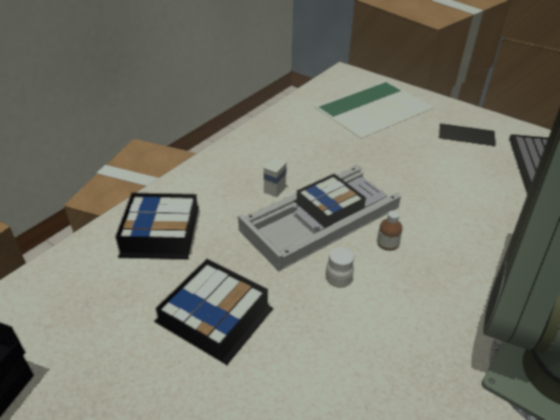

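The bin meant is the one in the dock, at top (353,225). The bins at top (228,108) and (178,220) are larger look-alikes standing loose on the worktop. The bottle is at (354,299), the jar at (281,284) and the carton at (350,153). Next I'll fit the dock pose and confirm the bin in a crop.

```bash
python3 - <<'E'
from h import *
from scipy.optimize import least_squares
L=dict(lane=(-215,0,24),end_stop=(122,0,45),tread=(-180,0,22),teeth=(0,0,33))
im={n:grab_frame(n) for n in("top","side")}
obs=[]
for n in im:
    for q,p in L.items():
        r=tip_of(q,n)
        if r: obs.append((n,p,r[0]['location']))
def T(v,p): 
    c,s=np.cos(v[2]),np.sin(v[2]);return [v[0]+c*p[0]-s*p[1],v[1]+s*p[0]+c*p[1],p[2]]
f=lambda v:np.concatenate([proj(n,T(v,p))[0]-l for n,p,l in obs])
r=least_squares(f,[555,-41,1.28],x_scale=[10,10,.1],loss='soft_l1');v=r.x
print(v[:2],np.degrees(v[2]));print(np.round(f(v).reshape(-1,2),1).tolist())
np.save('dock.npy',v)
big=cv2.cvtColor(im['top'],cv2.COLOR_RGB2BGR)[140:300,230:450]
big=cv2.resize(big,None,fx=3.6,fy=3.6,interpolation=cv2.INTER_CUBIC)
def dr(P,col):
    q=((proj('top',[T(v,p) for p in P])-[230,140]+.5)*3.6).astype(np.int32);cv2.polylines(big,[q.reshape(-1,1,2)],True,col,1)
dr([(-215,-75,24),(132,-75,24),(132,75,24),(-215,75,24)],(0,0,255))
dr([(-205,-44,22),(8,-44,22),(8,44,22),(-205,44,22)],(0,255,0))
for x in(-95,-79,-63): dr([(x-55,-54,62),(x-55,54,62)],(255,0,255))
cv2.imwrite('pics/crop.png',big)
E
```

```text
[556.46411599 -43.07522385] 72.17131263835176
[[-0.4, -0.7], [-2.1, 0.8], [0.1, 2.4], [-0.1, -4.0], [1.9, -3.1], [-2.1, -0.5], [0.0, -4.0], [2.5, 0.3]]
```

View pics/crop.png

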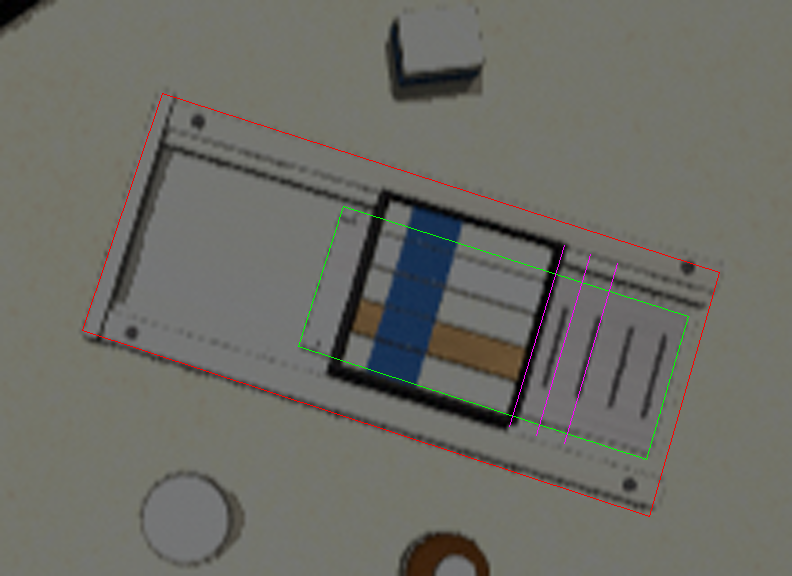

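```bash
python3 - <<'E'
from h import *
c=np.array([(332,373),(508,427),(562,245),(383,193)])/3.6-.5+[230,140]
P=np.array([at_z('top',p,62)[:2] for p in c]);print(P.round(1), np.linalg.norm(np.roll(P,-1,0)-P,axis=1).round(1))
ctr=P.mean(0);ax=P[0]-P[1]+P[3]-P[2];yaw=np.arctan2(ax[1],ax[0]);print('bin',ctr,np.degrees(yaw))
# dock corners / lip lines
for nm,a,z in(('lipR inner',(165,148),34.5),('',(705,305),34.5),('outerL',(100,340),34.5),('',(650,508),34.5)):
    p=at_z('top',np.array(a)/3.6-.5+[230,140],z)[:2]-ctr
    u=np.array([np.cos(yaw),np.sin(yaw)]);print(nm,'along',p@u,'lat',u[0]*p[1]-u[1]*p[0])
yaw=np.radians(73.7);u=np.array([np.cos(yaw),np.sin(yaw)])
# dock origin along: tip points
v=np.load('dock.npy');print('dock o along from bin',(v[:2]-ctr)@u,'lat',u[0]*(v[:2]-ctr)[1]-u[1]*(v[:2]-ctr)[0])
g=ctr-90*u;s=state();p=np.array(s['ee_pos']);
R=cv2.Rodrigues(np.zeros(3))[0]
from scipy.spatial.transform import Rotation as Ro
R=Ro.from_euler('xyz',s['ee_rot'],degrees=True).as_matrix()
print('start pt 90 behind bin centre',g,'shift tool/500 to z100',R.T@(np.append(g,100)-p)/500,'turn',(R.T@[0,0,np.radians(-16.3-s['ee_rot'][2])])/(np.pi/2))
E
```

```text
[[ 498.3  -39. ]
 [ 468.4 -138. ]
 [ 572.2 -170.8]
 [ 601.9  -68.7]] [103.4 108.9 106.3 107.8]
bin [ 535.22598378 -104.10286081] 73.48805687815698
lipR inner along 182.80999460330258 lat -47.89733268484117
 along -146.25137596319138 lat -49.60545914561369
outerL along 185.76336849077245 lat 72.1099032199424
 along -145.4876613685077 lat 73.0397114701703
dock o along from bin 64.5354855780318 lat -3.256045674672613
start pt 90 behind bin centre [ 509.96597997 -190.48533708] shift tool/500 to z100 [ 0.8965825  -0.53235161  0.20626313] turn [ 1.33354327e-06 -1.31471361e-05  3.37575572e-01]
```

```bash
python3 -m jog '0.2 -0.12 0 0 0 0.1; 0.4 -0.24 0 0 0 0.2; 0.6 -0.36 0.05 0 0 0.3; 0.886 -0.515 0.2 0 0 0.34; 0.886 -0.515 0.2 0 0 0.34; 0.886 -0.515 0.2 0 0 0.34; 0.886 -0.515 0.2 0 0 0.34; 0.886 -0.515 0.2 0 0 0.34; 0.886 -0.515 0.2 0 0 0.34; 0.886 -0.515 0.2 0 0 0.34; 0.886 -0.515 0.2 0 0 0.34; 0.886 -0.515 0.2 0 0 0.34; 0.886 -0.515 0.2 0 0 0.34; 0.886 -0.515 0.2 0 0 0.34; 0.886 -0.515 0.2 0 0 0.34; 0.886 -0.515 0.2 0 0 0.34; 0.886 -0.515 0.2 0 0 0.34; 0.886 -0.515 0.2 0 0 0.34' -1 20
python3 - <<'E'
from h import *
s=state();print(s)
im=grab_frame('wrist');cv2.imwrite('pics/w1.png',cv2.cvtColor(im,cv2.COLOR_RGB2BGR))
for q,z in dict(lane=24,teeth=33,tread=22,bin=24,end_stop=45).items():
    for r in tip_of(q,'wrist')[:2]: print(q,r['confidence'],r['location'],at_z('wrist',r['location'],z)[:2])
E
```

```text
time_s: 3.0
ee_pos: [506.3, -201.3, 103.6]
ee_rot: [180.0, -0.0, -16.6]
force: [-0.3, 0.1, 1.1]
gripper_width: 0.8
{'time_s': 3.0, 'qpos': array([-2.28823753e+01,  2.03768295e+01,  1.02064312e+02, -2.03518886e-02,
        5.75206079e+01,  8.37515632e+01]), 'qvel': array([-0.07001932, -0.03530094, -0.12910501,  0.10687678, -0.02086663,
        0.09040618]), 'effort': array([ 3.25777531e-01, -4.00488460e+01, -2.02927315e+01,  5.03010966e-02,
       -7.61328335e-02, -2.47067008e-03]), 'ee_pos': array([ 506.26433414, -201.30132299,  103.64505493]), 'ee_rot': array([ 1.79978763e+02, -3.61520488e-02, -1.66230087e+01]), 'force': array([-0.25551332,  0.08160658,  1.05616626]), 'torque': array([-0.01271774,  0.06474176, -0.00831727]), 'gripper_width': 0.7791276463709994}
lane 0.7 [346.3, 206.1] [ 497.55296238 -250.2334135 ]
tread 0.58 [296.4, 209.8] [ 504.84434546 -214.6950043 ]
bin 0.91 [136.0, 205.5] [ 541.71657355 -104.89230633]
```

View pics/w1.png

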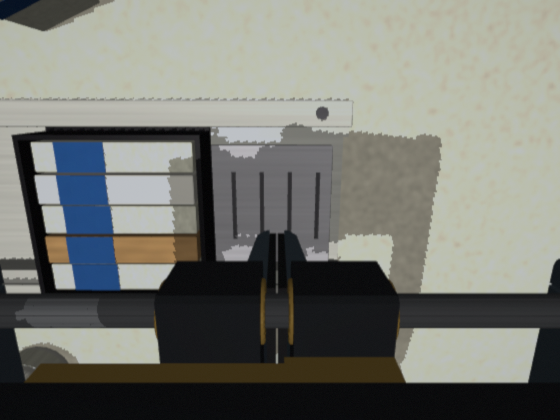

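The wrist view shows the dock edges running level, so the tool is aligned with the lane. The plate's rear edge is at column 332 and its far side at row 145. The bin's rear wall is at column ~210, and the closed fingers are over the bare tread.

```bash
python3 - <<'E'
from h import *
s=state();p=np.array(s['ee_pos'])[:2];y=np.radians(73.4);u=np.array([np.cos(y),np.sin(y)]);n=np.array([-u[1],u[0]])
for nm,px,z in(('plate corner -205,-44',(332,145),22),('dock rear outer y-75',(352,100),34.5),('lip inner y-57 ',(352,126),34.5),('bin rear top, y-54',(211,130),62),('tread',(296.4,209.8),22)):
    q=at_z('wrist',px,z)[:2]-p;print(nm,'along',(q@u).round(1),'lat',(q@n).round(1))
E
```

```text
plate corner -205,-44 along -37.8 lat -49.0
dock rear outer y-75 along -47.6 lat -79.0
lip inner y-57  along -48.5 lat -62.7
bin rear top, y-54 along 38.8 lat -62.1
tread along -13.7 lat -2.3
```

```bash
python3 -m jog '0.01 0 0.05 0 0 0; 0.01 0 0.1 0 0 0; 0.01 0 0.12 0 0 0; 0.01 0 0.13 0 0 0; 0.01 0 0.142 0 0 0; 0.01 0 0.142 0 0 0; 0.01 0 0.142 0 0 0'
python3 - <<'E'
from h import *
s=state();print(s['ee_pos'],s['force'])
s=state();im=grab_frame('wrist');cv2.imwrite('pics/w2.png',cv2.cvtColor(im,cv2.COLOR_RGB2BGR))
s=state();print(s['ee_pos'],s['force'])
E
```

```text
time_s: 3.88
ee_pos: [512.0, -202.3, 33.0]
ee_rot: [180.0, -0.1, -16.6]
force: [0.5, 0.3, 0.4]
gripper_width: 0.5
[ 512.02744425 -202.26531376   32.96081087] [0.52667431 0.34249169 0.41124113]
[ 512.23047949 -202.33692735   33.22445523] [-0.19229393 -0.04086706 -0.0595339 ]
```

View pics/w2.png

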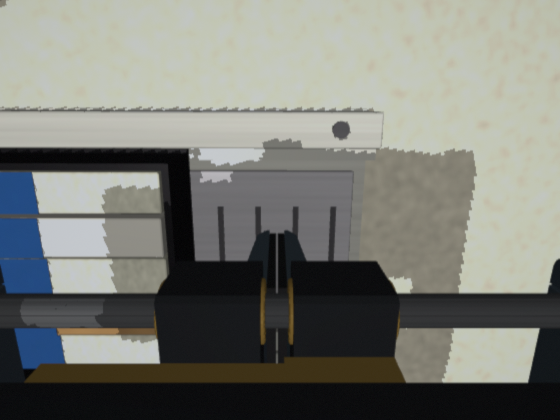

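```bash
python3 - <<'E'
from h import *
s=state();p=np.array(s['ee_pos']);y=np.radians(73.4);u=np.array([np.cos(y),np.sin(y)]);n=np.array([-u[1],u[0]])
for dz in(19,22): print('tip px',dz,proj('wrist',p-[0,0,dz]))
for z in(8,15,22):
    q=at_z('wrist',(352,170),z)[:2]-p[:2];print('plate corner z',z,(q@u).round(1),(q@n).round(1))
for z in(30.5,34.5):
    for px in((382,110),(382,148)):
        q=at_z('wrist',px,z)[:2]-p[:2];print('dock corner z',z,px,(q@u).round(1),(q@n).round(1))
print(s['force'],s['torque'])
im=grab_frame('side');print([ (r['confidence'],r['location']) for r in tip_of('tread','side')])
c=im[130:260,250:430];cv2.imwrite('pics/s2.png',cv2.cvtColor(cv2.resize(c,None,fx=4,fy=4,interpolation=cv2.INTER_CUBIC),cv2.COLOR_RGB2BGR))
E
```

```text
tip px 19 [[277.84844371 243.94488723]]
tip px 22 [[277.82998803 242.06510544]]
plate corner z 8 -41.2 -41.4
plate corner z 15 -39.8 -42.6
plate corner z 22 -38.4 -43.8
dock corner z 30.5 (382, 110) -49.3 -74.0
dock corner z 30.5 (382, 148) -50.7 -56.1
dock corner z 34.5 (382, 110) -48.3 -74.1
dock corner z 34.5 (382, 148) -49.6 -56.6
[-0.19229393 -0.04086706 -0.0595339 ] [ 0.08389134 -0.03537093  0.01064969]
[(0.9, [366.1, 192.7])]
```

View pics/s2.png

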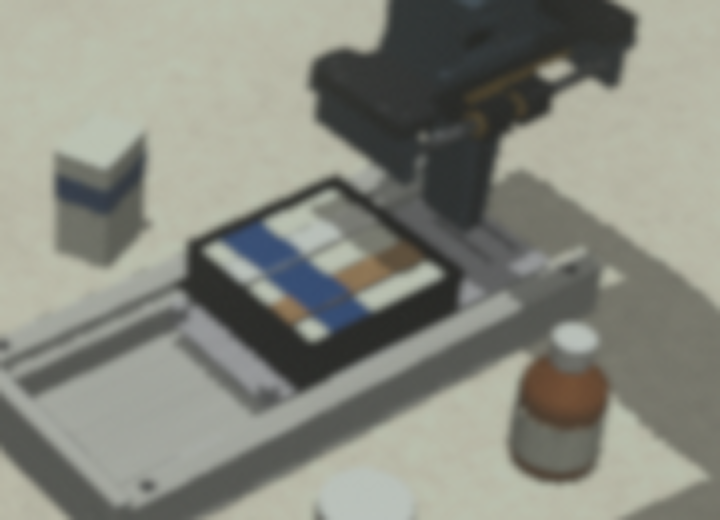

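No contact force shows yet, and the plate still looks up. I'll go lower in small steps and watch the force.

```bash
for i in 1; do python3 -m jog '0 0 0.004 0 0 0; 0 0 0.004 0 0 0; 0 0 0.004 0 0 0; 0 0 0.004 0 0 0'; done
python3 - <<'E'
from h import *
s=state();p=np.array(s['ee_pos']);y=np.radians(-16.6);x=np.array([np.cos(y),np.sin(y),0]);t=np.array([-x[1],x[0],0])
print(s['force'],s['torque'],s['effort'])
for d in(10,16,22):print(d,proj('wrist',[p+x*16-[0,0,d]+t*13,p+x*16-[0,0,d]-t*13]).round(1).tolist())
im=grab_frame('wrist');cv2.imwrite('pics/w3.png',cv2.cvtColor(cv2.resize(im[140:300,150:410],None,fx=3,fy=3,interpolation=cv2.INTER_CUBIC),cv2.COLOR_RGB2BGR))
E
```

```text
time_s: 4.37
ee_pos: [512.3, -202.3, 31.4]
ee_rot: [180.0, -0.1, -16.6]
force: [0.7, -0.3, 0.5]
gripper_width: 0.2
[ 0.69698073 -0.25303058  0.50562642] [0.08242217 0.0421866  0.00813368] [ 1.67733091e-03 -4.24608958e+01 -1.77055156e+01  3.28134920e-02
 -8.39241059e-02  9.43858913e-05]
10 [[253.5, 222.0], [302.2, 222.0]]
16 [[254.2, 218.7], [301.4, 218.7]]
22 [[254.8, 215.6], [300.8, 215.5]]
```

View pics/w3.png

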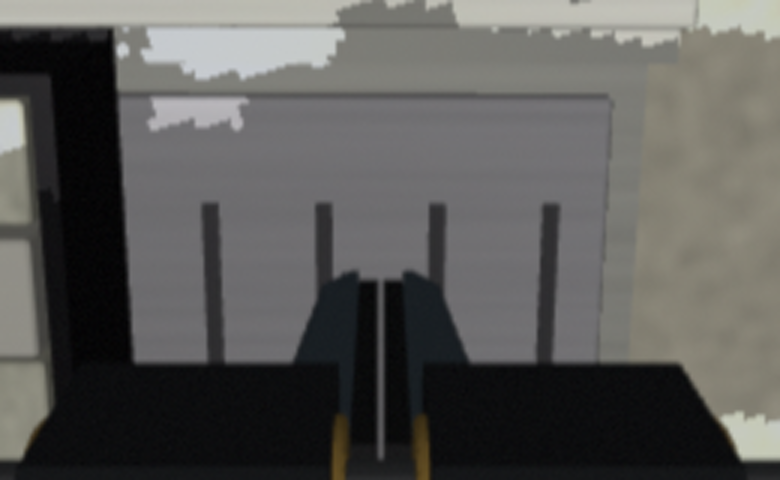

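```bash
python3 - <<'E'
from h import *
for z in(31,21,16,10): print(z,((proj('side',[512.2,-202.3,z])[0]-[250,130])*4).round(0))
s=state();p=np.array(s['ee_pos']);y=np.radians(73.4);u=np.array([np.cos(y),np.sin(y)]);n=np.array([-u[1],u[0]])
for z in(8,15,22):
    q=at_z('wrist',(353.3,172),z)[:2]-p[:2];print('plate corner z',z,(q@u).round(1),(q@n).round(1))
E
python3 -m jog '0 0 0.003 0 0 0; 0 0 0.003 0 0 0; 0 0 0.003 0 0 0'
python3 -m jog '0 0 0.003 0 0 0; 0 0 0.003 0 0 0; 0 0 0.003 0 0 0'
```

```text
31 [448. 230.]
21 [446. 243.]
16 [445. 250.]
10 [444. 257.]
plate corner z 8 -41.6 -40.6
plate corner z 15 -40.2 -41.9
plate corner z 22 -38.7 -43.1
time_s: 4.67
ee_pos: [512.1, -202.3, 29.7]
ee_rot: [180.0, -0.1, -16.6]
force: [-0.7, 0.2, 0.4]
gripper_width: 0.0
time_s: 4.92
ee_pos: [512.0, -202.2, 28.1]
ee_rot: [180.0, -0.1, -16.6]
force: [0.3, -0.2, -0.6]
gripper_width: 0.5
```

```bash
python3 -m jog '0 0 0.005 0 0 0; 0 0 0.005 0 0 0; 0 0 0.005 0 0 0'
python3 -m jog '0 0 0.005 0 0 0; 0 0 0.005 0 0 0; 0 0 0.005 0 0 0'
python3 -m jog '0 0 0.005 0 0 0; 0 0 0.005 0 0 0; 0 0 0.005 0 0 0'
python3 - <<'E'
from h import *
im=grab_frame('side');s=state();p=s['ee_pos'];print(s['force'])
for d in(0,10,20): print(d,((proj('side',[p[0],p[1],p[2]-d])[0]-[300,130])*5).round(0))
c=im[130:240,300:430];cv2.imwrite('pics/s3.png',cv2.cvtColor(cv2.resize(c,None,fx=5,fy=5,interpolation=cv2.INTER_CUBIC),cv2.COLOR_RGB2BGR))
E
```

```text
time_s: 5.17
ee_pos: [511.9, -202.2, 25.4]
ee_rot: [180.0, -0.1, -16.6]
force: [0.3, 0.8, -0.1]
gripper_width: 0.2
time_s: 5.42
ee_pos: [511.7, -202.1, 22.7]
ee_rot: [180.0, -0.0, -16.6]
force: [-0.4, -0.0, -0.6]
gripper_width: 0.3
time_s: 5.67
ee_pos: [511.6, -202.1, 20.0]
ee_rot: [180.0, -0.0, -16.6]
force: [-0.3, -0.1, 0.1]
gripper_width: 0.8
[-0.05192236  0.16081296 -1.33284978]
0 [308. 306.]
10 [305. 322.]
20 [303. 339.]
```

View pics/s3.png

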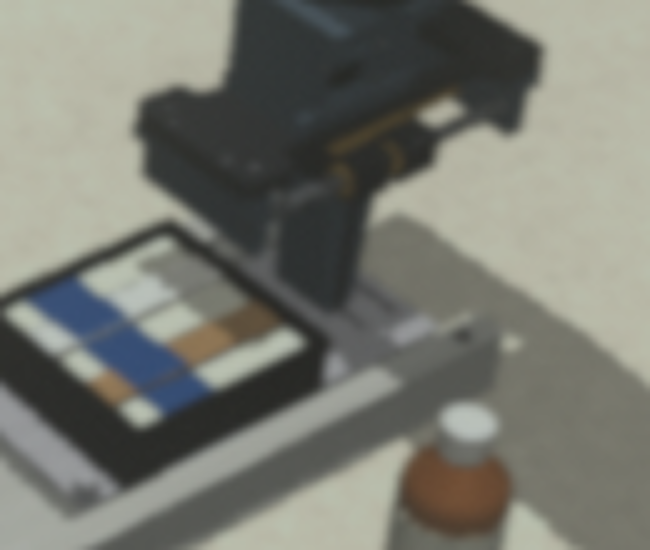

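```bash
python3 - <<'E'
from h import *
s=state();p=np.array(s['ee_pos']);y=np.radians(73.4);u=np.array([np.cos(y),np.sin(y),0]);n=np.array([-u[1],u[0],0])
for h in(57,79):
  for a in(89,-89):
    for b in(38,-38): print(h,a,b,((proj('side',p+u*a+n*b+[0,0,h])[0]-[300,130])*5).round(0))
for d in(-3,0,10,20):print('tip corners',d,[((proj('side',p+u*a+n*16-[0,0,d])[0]-[300,130])*5).round(0).tolist() for a in(13,-13)])
E
python3 -m jog '0 0 0.004 0 0 0; 0 0 0.004 0 0 0; 0 0 0.004 0 0 0'
```

```text
57 89 38 [231. 323.]
57 89 -38 [118. 236.]
57 -89 38 [521. 182.]
57 -89 -38 [404. 105.]
79 89 38 [236. 283.]
79 89 -38 [122. 196.]
79 -89 38 [529. 143.]
79 -89 -38 [411.  67.]
tip corners -3 [[312.0, 329.0], [353.0, 308.0]]
tip corners 0 [[311.0, 334.0], [352.0, 313.0]]
tip corners 10 [[308.0, 350.0], [349.0, 330.0]]
tip corners 20 [[306.0, 367.0], [346.0, 346.0]]
time_s: 5.97
ee_pos: [511.6, -202.1, 17.9]
ee_rot: [180.0, -0.0, -16.6]
force: [-0.0, 0.3, 0.6]
gripper_width: 0.5
```

```bash
for k in 1; do python3 -m jog '0 0 0.004 0 0 0; 0 0 0.004 0 0 0; 0 0 0.004 0 0 0'; done
python3 -m jog '0 0 0.004 0 0 0; 0 0 0.004 0 0 0; 0 0 0.004 0 0 0'
python3 -m jog '0 0 0.004 0 0 0; 0 0 0.004 0 0 0; 0 0 0.004 0 0 0'
```

```text
time_s: 6.22
ee_pos: [511.5, -202.0, 15.8]
ee_rot: [180.0, -0.0, -16.6]
force: [0.1, 0.3, 0.6]
gripper_width: 0.6
time_s: 6.47
ee_pos: [511.4, -202.0, 13.7]
ee_rot: [180.0, 0.0, -16.6]
force: [0.3, -0.3, 0.7]
gripper_width: 0.3
time_s: 6.72
ee_pos: [511.3, -201.9, 11.6]
ee_rot: [180.0, 0.0, -16.6]
force: [0.2, -0.1, 0.1]
gripper_width: 0.7
```

```bash
python3 - <<'E'
from h import *
a=grab_frame('side');b=grab_frame('wrist');s=state();print(s['effort'],s['qpos'],s['force'],s['ee_pos'])
for q in('tread','lane'):
  for c in('side','wrist'): print(q,c,[(r['confidence'],r['location'])for r in tip_of(q,c)[:1]])
A=cv2.resize(a[130:230,310:410],(400,400),interpolation=cv2.INTER_CUBIC);B=cv2.resize(b[100:300,180:380],(400,400),interpolation=cv2.INTER_CUBIC)
cv2.imwrite('pics/c1.png',cv2.cvtColor(np.hstack([A,B]),cv2.COLOR_RGB2BGR))
for z in(8,22):
  v=np.array([556.5,-42,0]);y=np.radians(73.4);u=np.array([np.cos(y),np.sin(y),0]);n=np.array([-u[1],u[0],0])
  print(z,[proj('side',v+u*-205+n*l+[0,0,z])[0].round(1).tolist() for l in(-44,44)],proj('side',v-180*u+[0,0,z]).round(1))
E
```

```text
[ 5.01090028e-05 -4.29066646e+01 -1.68738824e+01  3.14599334e-02
 -7.35937734e-02  7.76135124e-06] [-2.27465779e+01  2.70353711e+01  1.07280854e+02 -9.22766365e-03
  4.57105364e+01  8.38180401e+01] [-0.50673068 -0.41888193 -0.37634448] [ 511.27755236 -201.93402112   11.61558999]
tread side [(0.69, [365.5, 193.4])]
tread wrist [(0.65, [308.6, 264.2])]
lane side [(0.96, [373.6, 185.4])]
lane wrist [(0.92, [378.6, 267.6])]
8 [[361.1, 180.6], [386.8, 199.4]] [[366.1 193.6]]
22 [[361.8, 176.1], [387.7, 194.8]] [[366.8 189. ]]
```

View pics/c1.png

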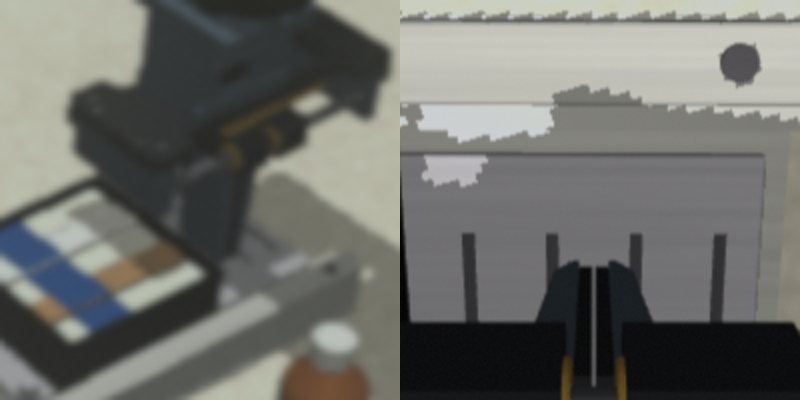

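```bash
python3 -m jog '0 0 0.004 0 0 0; 0 0 0.004 0 0 0; 0 0 0.004 0 0 0'
python3 -m jog '0 0 0.004 0 0 0; 0 0 0.004 0 0 0; 0 0 0.004 0 0 0'
python3 -m jog '0 0 0.004 0 0 0; 0 0 0.004 0 0 0; 0 0 0.004 0 0 0'
```

```text
time_s: 7.27
ee_pos: [511.5, -202.0, 10.0]
ee_rot: [180.0, -0.0, -16.6]
force: [-0.9, 0.8, 4.2]
gripper_width: 0.9
time_s: 7.52
ee_pos: [511.5, -202.0, 8.0]
ee_rot: [180.0, -0.0, -16.6]
force: [-1.0, -0.8, 3.2]
gripper_width: 0.3
time_s: 7.77
ee_pos: [511.5, -202.0, 6.1]
ee_rot: [180.0, -0.0, -16.6]
force: [-1.3, 0.5, 5.4]
gripper_width: 0.4
```

Contact at reading z≈10.5 (force 4 N), against a nominal 44, so the state's z reads about 33 mm low. From here I go by force. I'll press ~8 mm more.

```bash
python3 -m jog '0 0 0.008 0 0 0; 0 0 0.008 0 0 0; 0 0 0.008 0 0 0'
python3 -m jog '0 0 0.006 0 0 0; 0 0 0.006 0 0 0; 0 0 0.006 0 0 0'
python3 -m jog '0 0 0.003 0 0 0; 0 0 0.003 0 0 0; 0 0 0.003 0 0 0'
```

```text
time_s: 8.02
ee_pos: [511.5, -202.0, 2.2]
ee_rot: [180.0, 0.0, -16.6]
force: [-0.6, 0.8, 5.1]
gripper_width: 0.3
time_s: 8.27
ee_pos: [511.5, -202.0, -0.6]
ee_rot: [180.0, 0.0, -16.6]
force: [-0.8, -0.0, 6.7]
gripper_width: 0.4
time_s: 8.52
ee_pos: [511.5, -202.0, -1.8]
ee_rot: [180.0, 0.0, -16.6]
force: [-1.8, 0.4, 5.6]
gripper_width: -0.1
```

```bash
python3 -m jog '0 -0.015 0 0 0 0; 0 -0.03 0 0 0 0; 0 -0.045 0 0 0 0; 0 -0.055 0 0 0 0; 0 -0.065 0 0 0 0; 0 -0.075 0 0 0 0; 0 -0.085 0 0 0 0; 0 -0.095 0 0 0 0; 0 -0.1 0 0 0 0; 0 -0.1 0 0 0 0; 0 -0.1 0 0 0 0'
python3 - <<'E'
from h import *
a=grab_frame('side');b=grab_frame('wrist');t=grab_frame('top')
f=lambda i,w:cv2.resize(i,w,interpolation=cv2.INTER_CUBIC)
cv2.imwrite('pics/c2.png',cv2.cvtColor(np.hstack([f(a[150:270,250:400],(375,300)),f(b,(400,300))]),cv2.COLOR_RGB2BGR))
for c in('top','side'):
  for q,z in(('bin',24),('tread',22)): print(c,q,[(r['confidence'],np.round(at_z(c,r['location'],z)[:2])) for r in tip_of(q,c)])
E
```

```text
time_s: 9.43
ee_pos: [526.6, -155.3, -1.1]
ee_rot: [179.9, -0.1, -16.5]
force: [-0.9, -3.5, 6.1]
gripper_width: 0.4
top bin [(0.87, array([791., 164.])), (0.67, array([540., -90.])), (0.55, array([542., 258.]))]
top tread [(0.38, array([ 499., -205.]))]
side bin [(0.95, array([550., -88.])), (0.85, array([534., 280.])), (0.72, array([770., 195.]))]
side tread [(0.97, array([ 494., -194.])), (0.64, array([610.,  56.]))]
```

View pics/c2.png

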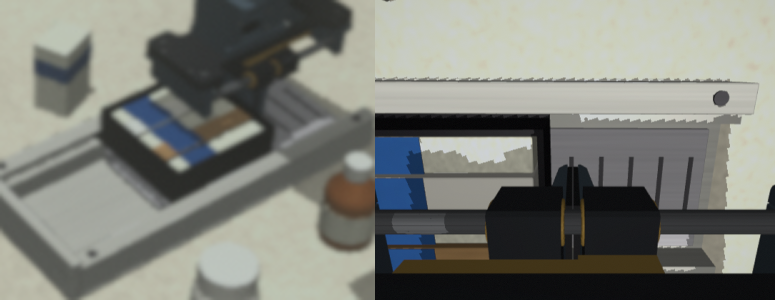

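The fingers are against the bin with the plate down, and the bin is moving. The bottle, jar and carton are untouched. I'll carry on pushing.

```bash
python3 -m jog '0 -0.01 0.003 0 0 0; 0 -0.02 0.003 0 0 0; 0 -0.03 0.003 0 0 0; 0 -0.04 0.003 0 0 0; 0 -0.05 0.003 0 0 0; 0 -0.06 0.003 0 0 0; 0 -0.07 0.003 0 0 0; 0 -0.08 0.003 0 0 0; 0 -0.09 0.003 0 0 0; 0 -0.1 0.003 0 0 0'
python3 -m jog '0 -0.01 0 0 0 0; 0 -0.02 0 0 0 0; 0 -0.03 0 0 0 0; 0 -0.04 0 0 0 0; 0 -0.05 0 0 0 0; 0 -0.06 0 0 0 0; 0 -0.07 0 0 0 0; 0 -0.08 0 0 0 0; 0 -0.09 0 0 0 0; 0 -0.1 0 0 0 0'
```

```text
time_s: 10.62
ee_pos: [541.7, -109.7, -1.5]
ee_rot: [179.7, -0.3, -16.4]
force: [-2.9, -9.2, 8.8]
gripper_width: 0.1
time_s: 11.45
ee_pos: [556.2, -63.8, -0.9]
ee_rot: [179.5, -0.4, -16.3]
force: [-2.6, -9.2, 8.9]
gripper_width: 0.5
```

```bash
python3 -m jog '0 -0.008 0 0 0 0; 0 -0.016 0 0 0 0; 0 -0.024 0 0 0 0; 0 -0.03 0 0 0 0; 0 -0.034 0 0 0 0; 0 -0.034 0 0 0 0'
python3 -m jog '0 -0.004 0 0 0 0; 0 -0.008 0 0 0 0; 0 -0.012 0 0 0 0; 0 -0.012 0 0 0 0'
```

```text
time_s: 11.95
ee_pos: [561.1, -48.8, -0.5]
ee_rot: [179.4, -0.5, -16.2]
force: [-1.3, -5.4, 7.5]
gripper_width: 0.4
time_s: 12.28
ee_pos: [561.2, -46.8, -0.3]
ee_rot: [179.0, -0.4, -16.1]
force: [-6.6, -15.0, 7.6]
gripper_width: 0.4
```

```bash
python3 -m jog '0 -0.008 0.002 0 0 0; 0 -0.016 0.002 0 0 0; 0 -0.02 0.002 0 0 0; 0 -0.02 0.002 0 0 0'
python3 - <<'E'
from h import *
t=grab_frame('top');a=grab_frame('side')
for c in('top','side'):
  for q,z in(('bin',24),('end_stop',45),('teeth',20)): print(c,q,[(round(r['confidence'],2),np.round(at_z(c,r['location'],z)[:2])) for r in tip_of(q,c)])
f=lambda i,w:cv2.resize(i,w,interpolation=cv2.INTER_CUBIC)
cv2.imwrite('pics/c3.png',cv2.cvtColor(np.hstack([f(t[150:270,250:370],(400,400)),f(a[160:280,230:350],(400,400))]),cv2.COLOR_RGB2BGR))
E
```

```text
time_s: 12.62
ee_pos: [560.7, -47.2, -0.1]
ee_rot: [178.1, -0.3, -15.7]
force: [-11.9, -39.9, 16.6]
gripper_width: 0.2
top bin [(0.92, array([543., 257.])), (0.83, array([575.,  20.])), (0.63, array([791., 172.]))]
top end_stop [(0.96, array([585.,  66.]))]
top teeth []
side bin [(0.93, array([543., 271.])), (0.77, array([580.,  21.])), (0.64, array([779., 187.]))]
side end_stop [(0.71, array([594.,  73.]))]
side teeth [(0.98, array([558., -42.]))]
```

View pics/c3.png

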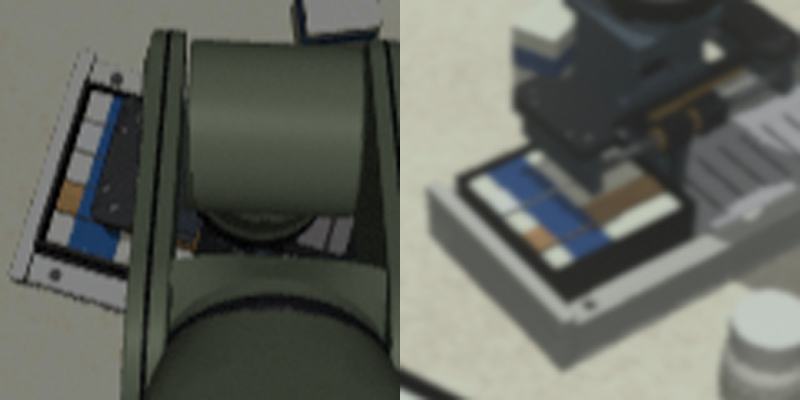

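The bin is hard against the end stop: force rose to 40 N with no motion, and both views show the front wall on the bar. I'll ease back with the plate still down, then lift straight up.

```bash
python3 -m jog '0 0.004 0 0 0 0; 0 0.008 0 0 0 0; 0 0.012 0 0 0 0; 0 0.012 0 0 0 0'
python3 -m jog '0 0 -0.01 0 0 0; 0 0 -0.02 0 0 0; 0 0 -0.03 0 0 0; 0 0 -0.04 0 0 0; 0 0 -0.06 0 0 0; 0 0 -0.1 0 0 0; 0 0 -0.16 0 0 0; 0 0 -0.22 0 0 0; 0 0 -0.3 0 0 0; 0 0 -0.3 0 0 0; 0 0 -0.3 0 0 0'
```

```text
time_s: 13.35
ee_pos: [559.9, -53.2, 0.7]
ee_rot: [178.2, -0.4, -15.8]
force: [-0.3, 0.1, 5.9]
gripper_width: 0.6
time_s: 14.27
ee_pos: [561.7, -48.3, 153.6]
ee_rot: [178.3, -0.7, -15.8]
force: [0.2, 0.2, -0.2]
gripper_width: 0.3
```

Now I'll clear the view by going up and back towards the robot's right, then check.

```bash
python3 -m jog '0 0.08 -0.05 0 0 0; 0 0.16 -0.1 0 0 0; 0 0.24 -0.1 0 0 0; 0 0.32 -0.1 0 0 0; 0 0.4 -0.1 0 0 0; 0 0.48 -0.1 0 0 0; 0 0.5 -0.1 0 0 0; 0 0.5 -0.1 0 0 0; 0 0.5 -0.1 0 0 0'
python3 - <<'E'
from h import *
t=grab_frame('top');a=grab_frame('side');print(state()['force'],state()['time_s'])
for c in('top','side'):
  for q,z in dict(bin=24,end_stop=45,teeth=33,tread=22,bottle=0,jar=0,carton=0).items(): print(c,q,[(round(r['confidence'],2),np.round(at_z(c,r['location'],z)[:2])) for r in tip_of(q,c)[:3]])
f=lambda i,w:cv2.resize(i,w,interpolation=cv2.INTER_CUBIC)
cv2.imwrite('pics/c4.png',cv2.cvtColor(np.hstack([f(t[150:310,240:400],(400,400)),f(a[150:310,230:390],(400,400))]),cv2.COLOR_RGB2BGR))
E
```

```text
time_s: 15.02
ee_pos: [492.6, -286.7, 209.8]
ee_rot: [178.4, -0.6, -15.9]
force: [-0.3, -0.2, 0.0]
gripper_width: 0.3
[0.74776348 0.4334518  0.53420915] 15.1167
top bin [(0.89, array([581.,  22.])), (0.74, array([791., 162.])), (0.7, array([548., 259.]))]
top end_stop [(0.61, array([594.,  73.]))]
top teeth [(0.83, array([550., -42.]))]
top tread [(0.91, array([ 508., -215.])), (0.16, array([572.,  20.]))]
top bottle [(0.81, array([ 384., -107.]))]
top jar [(0.91, array([419.,  52.]))]
top carton [(0.67, array([694., -97.]))]
side bin [(0.95, array([771., 186.])), (0.64, array([542., 278.])), (0.58, array([608.,  58.]))]
side end_stop [(0.85, array([586.,  70.])), (0.67, array([560.,  43.]))]
side teeth [(0.65, array([560., -41.]))]
side tread [(0.94, array([ 489., -194.]))]
side bottle [(0.79, array([ 389., -109.])), (0.72, array([596.,   3.]))]
side jar [(0.77, array([403.,  47.]))]
side carton [(0.93, array([688., -98.])), (0.16, array([408.,  52.]))]
```

View pics/c4.png

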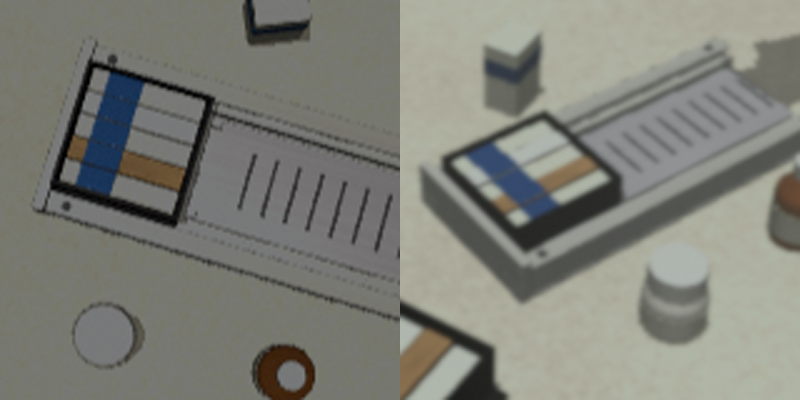

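```bash
python3 - <<'E'
from h import *
v=np.array([556.5,-42,0]);y=np.radians(73.4);u=np.array([np.cos(y),np.sin(y),0]);n=np.array([-u[1],u[0],0])
for c in('side','top'):
    a=cv2.imread(f'pics/{c}.png',0);b=cv2.cvtColor(grab_frame(c),cv2.COLOR_RGB2GRAY)
    P=proj(c,[v+u*x+n*l+[0,0,22] for x in(-207,-152) for l in(-25,25)]);l,t=P.min(0).astype(int);r,d=P.max(0).astype(int)
    best=[]
    for dy in range(-6,7):
        for dx in range(-6,7): best.append((cv2.matchTemplate(b[t+dy:d+dy,l+dx:r+dx],a[t:d,l:r],cv2.TM_CCOEFF_NORMED)[0,0],dx,dy))
    print(c,sorted(best)[-3:], 'expected shift if down',(proj(c,v-180*u+[0,0,8])-proj(c,v-180*u+[0,0,22]))[0].round(1))
E
```

```text
side [(np.float32(0.09175081), -5, 3), (np.float32(0.13132581), -5, 4), (np.float32(0.14591174), -6, 3)] expected shift if down [-0.7  4.6]
top [(np.float32(0.76161444), 0, 1), (np.float32(0.77195287), 0, -1), (np.float32(0.84359837), 0, 0)] expected shift if down [-1.4  0.5]
```

```bash
python3 -m jog '-0.06 0.05 0 0 0 0; -0.12 0.1 0 0 0 0; -0.18 0.15 0 0 0 0; -0.24 0.2 0 0 0 0; -0.3 0.25 0 0 0 0; -0.36 0.3 0 0 0 0; -0.42 0.35 0 0 0 0; -0.48 0.4 0 0 0 0; -0.48 0.4 0 0 0 0; -0.48 0.4 0 0 0 0'
python3 - <<'E'
from h import *
v=np.array([556.5,-42,0]);y=np.radians(73.4);u=np.array([np.cos(y),np.sin(y),0]);n=np.array([-u[1],u[0],0])
for c in('side','top'):
    a=cv2.imread(f'pics/{c}.png',0);b=cv2.cvtColor(grab_frame(c),cv2.COLOR_RGB2GRAY)
    P=proj(c,[v+u*x+n*l+[0,0,22] for x in(-207,-152) for l in(-25,25)]);l,t=P.min(0).astype(int);r,d=P.max(0).astype(int)
    best=[(round(float(cv2.matchTemplate(b[t+dy:d+dy,l+dx:r+dx],a[t:d,l:r],cv2.TM_CCOEFF_NORMED)[0,0]),3),dx,dy) for dy in range(-6,7) for dx in range(-6,7)]
    print(c,sorted(best)[-3:])
print(state()['force'])
E
```

```text
time_s: 16.75
ee_pos: [206.2, -414.6, 214.4]
ee_rot: [178.3, -0.8, -16.1]
force: [0.8, 0.5, -0.3]
gripper_width: 0.4
side [(0.724, 2, 0), (0.736, 2, 1), (0.757, 1, 0)]
top [(0.914, 0, 1), (0.915, 0, -1), (0.999, 0, 0)]
[-0.48059882  0.72332654  0.43368972]
```

```bash
python3 -c "
from workcell import *
print(job_done())"
```

```text
the job is handed in; nothing more can be done
None
```

The bin is home against the end stop, the plate has sprung back up behind it, and the job is handed in at about 17 s on the robot's clock. I pressed the plate about 12 mm with the closed fingertips, held it down and slid the bin over the teeth. I pushed until the force rose to about 40 N along the lane with no further motion, then eased back and lifted off.

**Checks at the end:**
- **Bin:** both pictures show it against the end stop with the teeth right behind it. The top camera puts its centre at (581, 22), about where home should be. The side camera's network gave (608, 58), which would be past the stop, so I discounted it.
- **Plate:** the bare rear part matches the first top picture at zero shift (correlation 0.999), so it is up. The side match was weaker (0.76), but it showed no downward shift. The network's plate point in the side view was about 25 mm off the other readings, and it had been off earlier with the plate up too.
- **Bottle, jar and carton:** still standing, and their positions agree with the first readings to within the detector's scatter of about 10 mm or so.
- **Robot:** clear of everything, with no force on the tool beyond sensor noise.

**Disagreement:** the reported tool height did not match contact. The fingertips met the plate at a reading about 33 mm lower than the stated geometry predicts, so I set the pressing depth by contact force and travel. The depth during the push rests on that first contact point. The reading drifted by about 2 mm during the push, so the depth probably varied between 10.5 and 12.3 mm.

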